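Take the pen case out of the lever arch file

ROBOT

A 6-joint arm with a two-finger parallel gripper is mounted at the origin on the work surface. World frame = base frame: x ahead of the robot, y to its left, z up, the work surface at z = 0. Lengths are in m, angles in rad, forces in N, time in s.
With the tool pointing down it reaches from about 0.35 to 0.925 m from the base axis. Payload 6.4 kg.
Tool frame: the origin (TCP) lies at the very end of the fingers, on their centre line; the grasp point (between the pads) lies 19 mm behind it; z points along the fingers, y is the line along which they close (so a half turn about z gives the same grasp; the last joint's range is limited). The gripper opens to 85 mm and grips with 20 to 120 N. Pads are 22 mm wide; open, the fingers measure 114 mm over their backs; the gripper's body (76 mm by 85 mm) begins 54 mm behind the grasp point. The pads swing forward as they close: fully open they stand 13 mm farther back than shut.
Start: joints at [-1.415, 0.245, 1.558, -0, 1.339, -0.174], TCP at [0.211, -0.615, 0.231] pointing down, gripper open.
Joint ranges: [-3.13, 3.13], [-1.02, 2.26], [0.13, 2.54], [-0.95, 4.09], [0.21, 2.88], [-2.74, 2.74]. Speed limits (rad/s): [2.57, 2.57, 3.14, 3.14, 3.14, 3.14].

INTERFACE

Orientations are given as a unit quaternion [w, x, y, z].
In Python, from plant import manip gives the robot as it stands.
- The arm moves only by the tool move_arm, never from a script. Its argument "deltas" is a list of rows, each an object of numbers: "tx", "ty", "tz": the shift along the world's x, y, z in m; "ax", "ay", "az": the turn, a rotation vector about the world's x, y, z in degrees; "gripper": the finger opening in m, from 0 to 0.0854. In form: [{"tx": .., "ty": .., "tz": .., "ax": .., "ay": .., "az": .., "gripper": ..}, ...]. A call has 1 to 12 rows; each row shifts and turns the commanded pose from where the row before left it; what a row does not reach is not made up. A row lasts 1/8 s, in which the tool goes at most 62.5 mm and 10.7 degrees, less where a joint would pass 70% of its speed; a pose out of reach is approached as far as the arm can. A call with a gripper value outside its range is refused whole. The fingers move at their own pace and stop on an object; "force" is the grip in N (left out, the last holds). Time passes only in rows, so rows that do not move let the fingers close. It gives the time, the measured TCP pose, the force, the opening and the grip force at its end, in the units of the state.
- manip.read_state(): the state, without advancing time (a new reading comes with each control period).
- manip.camera(name): name is "scene" or "side" or "wrist"; returns a dict with "frame" (420x560x3 uint8, red, green, blue), "range_z" (420x560 float32, m along the optical axis (not along the pixel's ray), 0 where there is no reading), "fx", "fy", "cx", "cy" (pixels), "k1" (the pictures are not rectified: a ray, as slopes to the right and down, at radius r is drawn at 1 + k1 r^2 times it, then the intrinsics apply), "xyz" and "rotation" of the camera in the world. Camera axes: x right, y down, z forward; pixel columns grow to the right and rows downward; lengths in m; the calibration is good to about 2 mm. A picture is of the moment at which its call begins.
- manip.sign_off(): hands the job in; it is judged then, once.
Trained networks look in a picture, given as the dict that the camera call returned (one of the last four; its "shot" number tells which), for a name from the list of things; names that differ only in an ending like _2 or _b are one class to them, and where a whole thing is asked for, a point or a joint stands for the part that bears it (a point fixed in the world has none). Each returns a list of dicts, best first, with "p" (0 to 1); they miss things now and then, are a little off and sometimes report something else, mostly with a low value. They report only what shows in the picture. A call takes as long as a camera call.
- manip.cut_out(picture, name): "mask" (420x560 bool, what is visible of it) and "extent" ([left, top, width, height] in pixels, round what is visible of it).
The state is a dict: "t": time; "joint_pos": joint angles; "qd": joint speeds; "joint_torque": joint torques, N m; "tool_pos": TCP position; "eef_rot": TCP orientation; "force": force on the tool from outside, world axes, zero at the start; "wrist_torque": the same for the moment, N m; "finger_gap": opening from 0.0 (shut) to 1.0 (fully open); "gripper_force": force on a finger pad.
Only numpy, scipy, OpenCV 4.12 (cv2) and the standard library are available. Lean on these libraries where they do the work, as an engineer would, in place of code of your own. Each camera call takes 0.05 s, during which the arm holds its last target. There are 200 camera calls.

TASK

Lift the lever of the open file all the way up so that its rings swing open, take the punched pen case off the ring posts and set it down flat on the floor of the wooden tray, right way up; do not drop it. Then press the lever fully down so that the rings are shut again, let go, and leave the other things on the desk where they are.

Things in the scene. Friction and masses are not known exactly. Their poses are not given: they have to be found in the camera images.
- file: A5 lever arch file lying open, fixed to the desk. Brown board covers 3 mm thick, 230 mm along its y: back cover x -155 to +35 mm, spine and front cover x 37 to 299 mm. Origin on the desk under the middle of the steel mechanism plate (56 mm in x, 220 mm in y, top at z 6 mm); z up. A light board over x -150 to -28 mm is level with the plate; the case lies on both
- posts_mid (a point): midway between the tops of the file's two fixed upright steel posts (7 mm diameter, at x -18, y -40 and +40 mm, tops at z 46 mm of the file). Two steel arches hinged at x +20, z 12 mm close over the post tops (highest z 59 mm); open, they swing to the file's +x and the case can be lifted straight up
- lever_hinge (a point): fixed hinge point of the lever at x 0, y +90, z 22 mm of the file; the hinge axis runs along the file's y
- lever_grip (a point): point on the middle line of the lever, 68 mm from the hinge; moves with the lever. The lever is a flat-sided steel bar, 14 mm wide along the file's y, 8 mm thick, round end, 94 mm long from hinge to tip; it can be pinched across its 14 mm width and turns between the fingers
- lever (a joint): lever angle, rad: 0 = down, rings closed (the bar points to the file's +x, rising 0.26 rad above level); 1.2 = up, rings open (bar nearly upright, 1.46 rad above level, tip 116 mm above the desk: carry things clear over it). It turns about the file's -y axis. It takes about 2 N at lever_grip and stays where it is left
- arches (a joint): angle of the two arches, rad: 0 = closed on the posts, 1.1 = open; driven by the lever (0.92 x the lever angle)
- case: hard grey plastic pen case with a punched flange, loose, 0.13 to 0.25 kg. Footprint 120 mm (its x) by 170 mm (its y); origin at the centre of the underside, z up. Body x -60 to +28 mm, 24 mm high; flange 6 mm thick, x 26 to 60, y -65 to 65 mm, with two 14 mm holes at x +48, y -40 and +40 mm. It starts with the holes over the file's posts, underside at z 6 mm, its x along the file's x
- case_bar (a point): middle of the grip bar on the case's lid, above its centre of mass, at x -11, y 0, z 49 mm of the case. Bar 14 mm thick in the case's x, 72 mm long in its y, 14 mm high (z 42 to 56 mm), on two feet at y -32 and +32 mm; the lid lies at z 24 mm
- tray: open wooden tray, fixed to the desk, 240 mm (its x) by 160 mm (its y), 30 mm high, walls and floor 5 mm; inside 230 by 150 mm. Origin under its centre, z up. The case fits only with its 170 mm length along the tray's x, either way round
- mug: red mug, 80 mm diameter, 95 mm high, origin at the centre of the underside; bystander
- tape_dispenser: steel tape dispenser, 150 x 55 x 82 mm, origin at the centre of the underside; bystander
- eraser: yellow eraser, 60 x 26 x 18 mm, origin at the centre of the underside; bystander

How it is judged:
By the outcome, as a careful person would: the job done as asked, in the order asked, and still so for the second after the job is handed in, with the robot touching nothing.
It also fails if it takes over 72 s, if anything falls off the work surface, if the arm or the gripper's body presses on something with over 40 N, if the wrist force passes 120 N, or if a joint passes its speed limit or range.

## Working session

There is one attempt and no reset: what is moved stays moved. The work goes in short steps, Python scripts to look and compute and a tool call to move; the robot and the scene stay as the last step left them, time stands still between calls to the robot, and variables do not carry over. Pictures are saved under pics/ and viewed, at most 10 in all, crops included, and the job is handed in when it is done.

Besides the shell and the picture viewer there is one more tool, called after "Request:" by a JSON object that holds its "name" and its "arguments", one argument or row to a line. move_arm: Moves the arm, as the interface text tells. Its arguments: {"type":"object","properties":{"deltas":{"type":"array"},"force":{"type":"number"}},"required":["deltas"]}

```bash
mkdir -p pics; ls
cat > h.py <<'E'
import numpy as np, cv2
from plant import manip
def pts(c,mask=None):
    K=np.array([[c['fx'],0,c['cx']],[0,c['fy'],c['cy']],[0,0,1.]])
    z=c['range_z']; m=(z>0) if mask is None else (mask&(z>0))
    v,u=np.nonzero(m)
    s=cv2.undistortPoints(np.stack([u,v],1).astype(float)[:,None],K,np.array([c['k1'],0,0,0.]))[:,0]
    p=np.c_[s,np.ones(len(s))]*z[v,u][:,None]
    return p@np.array(c['rotation']).T+np.array(c['xyz']),u,v
def rect(p):
    (c,s,a)=cv2.minAreaRect((p[:,:2]*1000).astype(np.float32)); return np.round(c,1),np.round(s,1),round(a,1)
E
python3 - <<'E'
from h import *
print(manip.read_state())
ims=[]
for n in ["scene","side"]:
    c=manip.camera(n); print(n,c['xyz'],np.array(c['rotation']).shape,c['fx'],c['k1'])
    ims.append(c['frame'])
    for o in ["file","case","tray","lever","mug","tape_dispenser","eraser","case_bar"]:
        r=manip.cut_out(c,o)
        for d in r[:1]:
            p,u,v=pts(c,d['mask']); 
            if len(p)<5: continue
            print(o,round(d['p'],2),d['extent'],len(p),'med',np.round(np.median(p,0),3),'zpct',np.round(np.percentile(p[:,2],[2,50,98]),3),rect(p))
for i,f in enumerate(ims): cv2.imwrite(f'pics/a{i}.png',cv2.resize(f[:,:,::-1],(784,588)))
E
```

```text
pics
{'t': 0.0, 'joint_pos': array([-1.41511784e+00,  2.45820288e-01,  1.55901884e+00,  2.19769595e-05,
        1.33868786e+00, -1.74127801e-01]), 'qd': array([ 0.00102554, -0.00024663, -0.00011197, -0.00023292,  0.00066767,
        0.00063403]), 'joint_torque': array([ 6.47153429e-04, -4.29513502e+01, -3.26126111e+01, -1.14346956e-04,
        5.35511892e-03,  5.29146540e-07]), 'tool_pos': array([ 0.21041507, -0.614413  ,  0.23017375]), 'eef_rot': array([-9.67028367e-04,  9.86434215e-01,  1.64154208e-01,  1.96125719e-05]), 'force': array([-0.16282613,  0.45142347, -0.42128534]), 'wrist_torque': array([ 0.01386259,  0.03716131, -0.00824753]), 'gripper_force': 0.0, 'finger_gap': 1.0027688783215958}
scene [ 1.32431506 -0.18217607  0.88864627] (4,) 423.8584114483654 0.045297699470934594Traceback (most recent call last):
  File "<stdin>", line 10, in <module>
  File "h.py", line 9, in pts
    return p@np.array(c['rotation']).T+np.array(c['xyz']),u,v
           ~^~~~~~~~~~~~~~~~~~~~~~~~~~
ValueError: matmul: Input operand 1 has a mismatch in its core dimension 0, with gufunc signature (n?,k),(k,m?)->(n?,m?) (size 4 is different from 3)
```

```bash
sed -i "s/np.array(c\['rotation'\]).T/R.from_quat(np.array(c['rotation'])[[1,2,3,0]]).as_matrix().T/; 1a from scipy.spatial.transform import Rotation as R" h.py
python3 - <<'E'
from h import *
ims=[]
for n in ["scene","side"]:
    c=manip.camera(n); print(n,c['xyz'])
    np.savez('c_'+n,**{k:v for k,v in c.items()})
    ims.append(c['frame'])
    for o in ["file","case","tray","lever","mug","tape_dispenser","eraser"]:
        r=manip.cut_out(c,o)
        for d in r[:1]:
            p,u,v=pts(c,d['mask']); 
            if len(p)<5: continue
            np.save(f'm_{n}_{o}',d['mask'])
            print(o,round(d['p'],2),d['extent'],len(p),'med',np.round(np.median(p,0),3),'zpct',np.round(np.percentile(p[:,2],[2,50,98]),3),rect(p))
for i,f in enumerate(ims): cv2.imwrite(f'pics/a{i}.png',cv2.resize(f[:,:,::-1],(784,588)))
E
```

```text
scene [ 1.32431506 -0.18217607  0.88864627]
file 0.66 [303.5, 184.1, 113.7, 135.4] 9271 med [0.712 0.197 0.003] zpct [-0.001  0.003  0.031] (array([630.7, 215.9]), array([236.1, 465.6]), 79.1)
case 0.66 [316.3, 186.4, 58.6, 37.1] 1734 med [0.502 0.234 0.029] zpct [0.008 0.029 0.063] (array([496.3, 240.5]), array([181.5, 162.6]), 75.8)
tray 0.74 [157.1, 206.3, 65.7, 77.1] 4672 med [ 0.553 -0.218  0.006] zpct [0.001 0.006 0.031] (array([ 531.1, -214.7]), array([170.5, 278. ]), 79.1)
lever 0.47 [378.6, 216.6, 14.3, 17.3] 110 med [0.626 0.307 0.04 ] zpct [0.025 0.04  0.053] (array([621.6, 307.7]), array([18.3, 93.8]), 76.7)
mug 0.57 [403.6, 146.9, 32.5, 35.3] 917 med [0.429 0.512 0.062] zpct [0.005 0.062 0.095] (array([389.4, 538.5]), array([ 78.2, 143.9]), 51.0)
tape_dispenser 0.81 [47.5, 213.9, 63.1, 36.5] 1353 med [ 0.465 -0.497  0.027] zpct [0.005 0.027 0.082] (array([ 428.6, -523.8]), array([192.4,  72.5]), 55.3)
eraser 0.55 [250.0, 184.8, 14.8, 15.8] 174 med [ 0.401 -0.009  0.017] zpct [0.002 0.017 0.022] (array([385.3,  -6.2]), array([76.6, 40. ]), 26.1)
side [-0.22127913  0.84014
[... 345 characters left out ...]
] 2383 med [ 0.569 -0.209  0.007] zpct [0.001 0.007 0.032] (array([ 546.4, -213.3]), array([168.1, 246.1]), 78.5)
lever 0.69 [159.8, 237.7, 17.9, 30.9] 221 med [0.613 0.31  0.034] zpct [0.001 0.034 0.051] (array([613.3, 303.8]), array([31.5, 99.4]), 75.8)
mug 0.86 [128.6, 318.6, 45.1, 57.8] 1954 med [0.397 0.526 0.059] zpct [0.001 0.059 0.096] (array([416.8, 512.8]), array([ 89.1, 173.4]), 66.9)
tape_dispenser 0.43 [119.9, 190.1, 148.2, 125.3] 7121 med [0.654 0.221 0.004] zpct [-0.001  0.004  0.041] (array([631.8, 214.4]), array([234.5, 459.7]), 79.9)
eraser 0.55 [183.2, 235.5, 28.6, 17.9] 63 med [0.583 0.244 0.014] zpct [0.003 0.014 0.056] (array([584.1, 215.3]), array([ 54. , 121.7]), 7.4)
```

View pics/a0.png

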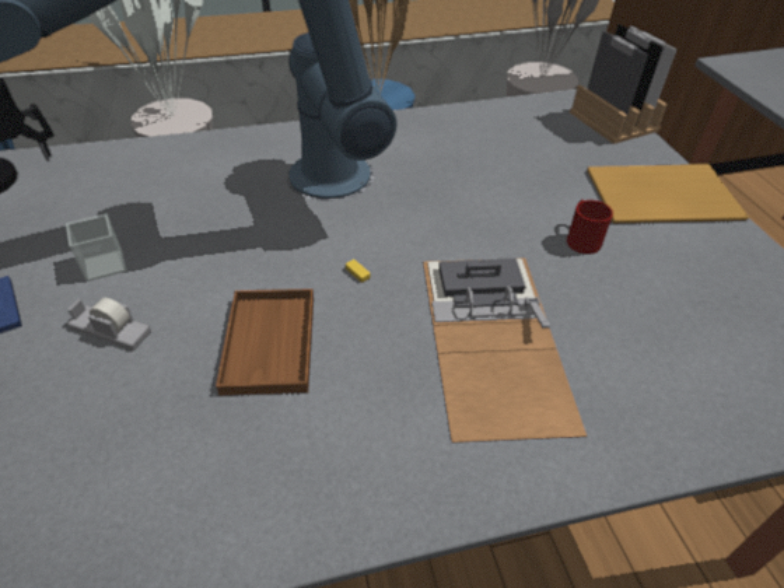

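View pics/a1.png

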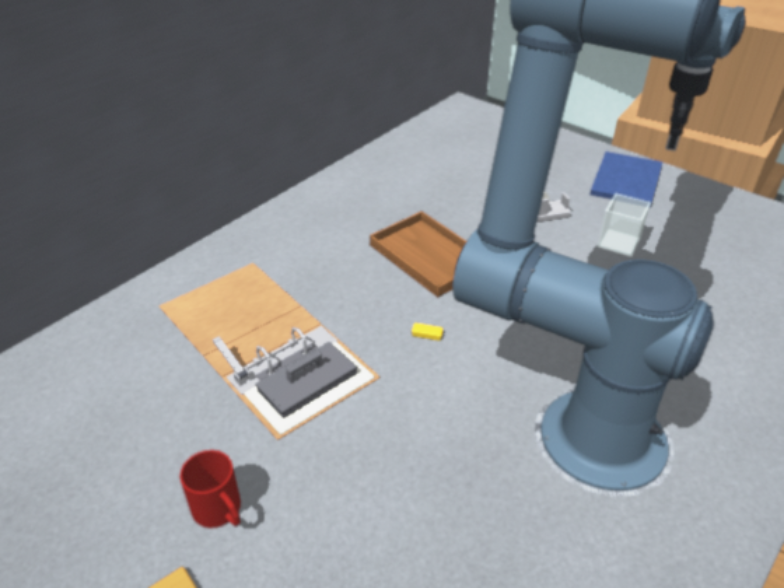

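The scene view shows the file at right (case ~(482,275), lever ~(535,310)) and the tray at left (~(267,340)), both in 784-wide pixels. The side view agrees, with the eraser at ~(427,331) and the mug at ~(212,490). From these the file origin is about (0.560, 0.228) with yaw about -10.6°. I'm moving now and will look at the tray on the way.

Request:
{"name": "move_arm", "arguments": {
  "deltas": [
    {"tx":0.02,"ty":0.036,"tz":0.008,"az":-1.2},
    {"tx":0.02,"ty":0.036,"tz":0.008,"az":-1.2},
    {"tx":0.02,"ty":0.036,"tz":0.008,"az":-1.2},
    {"tx":0.02,"ty":0.036,"tz":0.008,"az":-1.2},
    {"tx":0.02,"ty":0.036,"tz":0.008,"az":-1.2},
    {"tx":0.02,"ty":0.036,"tz":0.008,"az":-1.2},
    {"tx":0.02,"ty":0.036,"tz":0.008,"az":-1.2},
    {"tx":0.02,"ty":0.036,"tz":0.008,"az":-1.2},
    {"tx":0.02,"ty":0.036,"tz":0.008,"az":-1.2},
    {"tx":0.02,"ty":0.036,"tz":0.008,"az":-1.2},
    {"tx":0.02,"ty":0.036,"tz":0.008,"az":-1.2},
    {"tx":0.02,"ty":0.036,"tz":0.008,"az":-1.2}
  ]
}}

```text
invalid input
```

Run:
```python
from h import *
c=manip.camera('wrist'); print(c['xyz'],c['rotation'],c['fx'])
for d in manip.cut_out(c,'tray')[:2]:
    p,u,v=pts(c,d['mask']); print(d['p'],d['extent'],rect(p),np.percentile(p[:,2],[2,50,98]))
    q=p[p[:,2]>.022]; print('rim',len(q),rect(q)); q=p[(p[:,2]<.012)]; print('floor',rect(q))
cv2.imwrite('pics/w1.png',c['frame'][:,:,::-1])
```

```text
[ 0.27719858 -0.59298682  0.37422708] [ 0.11505473  0.80539201 -0.57568735 -0.08179362] 362.85333927603415
```

View pics/w1.png

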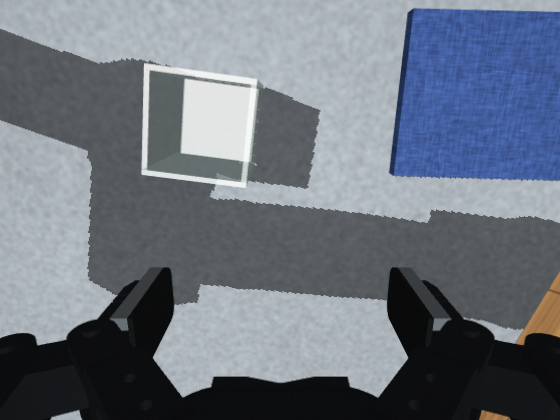

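The move was refused, and the arm is still at the start (the wrist view shows a glass box and a blue mat, no tray). I'll retry with every field in each row.

Request:
{"name": "move_arm", "arguments": {
  "deltas": [
    {"tx":0.02,"ty":0.036,"tz":0.008,"ax":0,"ay":0,"az":-1.2,"gripper":0.05}
  ]
}}

```text
t: 1.12
tool_pos: [0.2295, -0.5795, 0.2385]
eef_rot: [-0.0, 0.988, 0.152, -0.0]
force: [1.0, 0.6, 1.6]
finger_gap: 0.817
gripper_force: 0.0
```

Request:
{"name": "move_arm", "arguments": {
  "deltas": [
    {"tx":0.02,"ty":0.036,"tz":0.008,"ax":0,"ay":0,"az":-1.2,"gripper":0.05},
    {"tx":0.02,"ty":0.036,"tz":0.008,"ax":0,"ay":0,"az":-1.2,"gripper":0.05},
    {"tx":0.02,"ty":0.036,"tz":0.008,"ax":0,"ay":0,"az":-1.2,"gripper":0.05},
    {"tx":0.02,"ty":0.036,"tz":0.008,"ax":0,"ay":0,"az":-1.2,"gripper":0.05},
    {"tx":0.02,"ty":0.036,"tz":0.008,"ax":0,"ay":0,"az":-1.2,"gripper":0.05},
    {"tx":0.02,"ty":0.036,"tz":0.008,"ax":0,"ay":0,"az":-1.2,"gripper":0.05},
    {"tx":0.02,"ty":0.036,"tz":0.008,"ax":0,"ay":0,"az":-1.2,"gripper":0.05},
    {"tx":0.02,"ty":0.036,"tz":0.008,"ax":0,"ay":0,"az":-1.2,"gripper":0.05},
    {"tx":0.02,"ty":0.036,"tz":0.008,"ax":0,"ay":0,"az":-1.2,"gripper":0.05},
    {"tx":0.01,"ty":0.036,"tz":0.008,"ax":0,"ay":0,"az":-1.2,"gripper":0.05},
    {"tx":0.0,"ty":0.03,"tz":0.008,"ax":0,"ay":0,"az":-1.2,"gripper":0.05},
    {"tx":0,"ty":0,"tz":0,"ax":0,"ay":0,"az":0,"gripper":0.05}
  ]
}}

```text
t: 2.62
tool_pos: [0.4209, -0.1878, 0.3283]
eef_rot: [0.001, 0.999, 0.041, 0.001]
force: [0.7, -1.1, -0.6]
finger_gap: 0.586
gripper_force: 0.0
```

Run:
```python
from h import *
c=manip.camera('wrist'); print(c['xyz'],c['rotation'],c['fx'])
for d in manip.cut_out(c,'tray')[:2]:
    p,u,v=pts(c,d['mask']); print(d['p'],d['extent'],rect(p),np.percentile(p[:,2],[2,50,98]))
    q=p[p[:,2]>.022]; print('rim',len(q),rect(q)); q=p[(p[:,2]<.012)]; print('floor',rect(q))
cv2.imwrite('pics/w2.png',c['frame'][:,:,::-1])
```

```text
[ 0.49095825 -0.18287508  0.47134385] [ 0.10386538  0.72788971 -0.67119888 -0.09423701] 362.85333927603415
0.91 [218.0, 0.0, 185.0, 174.8] (array([ 527.1, -212.5]), array([172.9, 211.9]), 78.9) [0.00356048 0.00555123 0.03075905]
rim 2310 (array([ 525. , -210.3]), array([161.3, 199.1]), 79.0)
floor (array([ 527.1, -212.5]), array([172.9, 211.9]), 78.9)
```

View pics/w2.png

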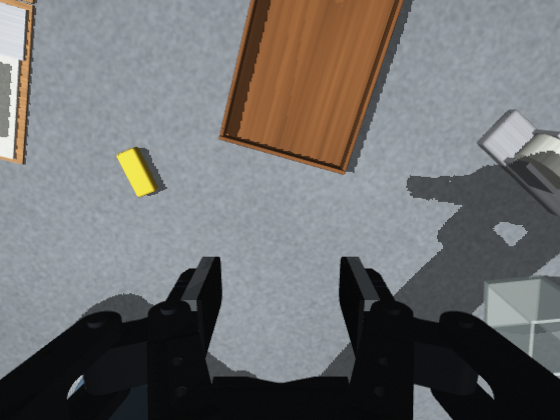

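The tray shows with its near end at pixels (222,137)–(345,172), its 161 mm width matches, centre about (0.545, -0.214), yaw -11°. Eraser is at (137,172) and dispenser on the right. Next, the file.

Request:
{"name": "move_arm", "arguments": {
  "deltas": [
    {"tx":0.007,"ty":0.037,"tz":0,"ax":0,"ay":0,"az":-1.4,"gripper":0.04},
    {"tx":0.007,"ty":0.04,"tz":0,"ax":0,"ay":0,"az":-1.4,"gripper":0.04},
    {"tx":0.007,"ty":0.04,"tz":0,"ax":0,"ay":0,"az":-1.4,"gripper":0.04},
    {"tx":0.007,"ty":0.04,"tz":0,"ax":0,"ay":0,"az":-1.4,"gripper":0.04},
    {"tx":0.007,"ty":0.04,"tz":0,"ax":0,"ay":0,"az":-1.4,"gripper":0.04},
    {"tx":0.007,"ty":0.04,"tz":0,"ax":0,"ay":0,"az":-1.4,"gripper":0.04},
    {"tx":0.007,"ty":0.04,"tz":0,"ax":0,"ay":0,"az":-1.4,"gripper":0.04},
    {"tx":0.007,"ty":0.04,"tz":0,"ax":0,"ay":0,"az":-1.4,"gripper":0.04},
    {"tx":0.007,"ty":0.04,"tz":0,"ax":0,"ay":0,"az":-1.4,"gripper":0.04},
    {"tx":0.007,"ty":0.04,"tz":0,"ax":0,"ay":0,"az":-1.4,"gripper":0.04},
    {"tx":0.007,"ty":0.04,"tz":0,"ax":0,"ay":0,"az":-1.4,"gripper":0.04},
    {"tx":0,"ty":0,"tz":0,"ax":0,"ay":0,"az":0,"gripper":0.04}
  ]
}}

```text
t: 4.22
tool_pos: [0.4981, 0.2489, 0.3262]
eef_rot: [0.0, 0.996, -0.094, -0.001]
force: [-0.3, 0.2, -0.2]
finger_gap: 0.466
gripper_force: 0.0
```

Run:
```python
from h import *
c=manip.camera('wrist'); print(c['xyz'],c['rotation'])
for o in ['case','lever','file']:
  for d in manip.cut_out(c,o)[:1]:
    p,u,v=pts(c,d['mask']); print(o,d['p'],d['extent'],len(p),rect(p),np.percentile(p[:,2],[2,50,98]))
    if o=='case':
        q=p[(p[:,2]>.024)&(p[:,2]<.036)]; print('lid',len(q),rect(q)); q=p[(p[:,2]>.054)&(p[:,2]<.07)]; print('bar',len(q),rect(q),np.median(q,0))
    if o=='lever':
        q=p[p[:,2]>.025]; A=q.mean(0); w=np.linalg.svd(q-A)[2][0]; print('lev',A,w,rect(q),q[:,2].max())
p,u,v=pts(c); 
q=p[(p[:,2]>.004)&(p[:,2]<.009)&(abs(p[:,0]-.5)<.2)]; print('plate',rect(q))
cv2.imwrite('pics/w3.png',c['frame'][:,:,::-1])
```

```text
[0.56755638 0.23463517 0.46898448] [-0.09085521 -0.63085347  0.76284307  0.10881033]
case 0.96 [217.7, 111.1, 138.0, 102.9] 12219 (array([494.2, 238.4]), array([176.3, 126.5]), 77.3) [0.01112288 0.03006344 0.06250173]
lid 8704 (array([479. , 241.6]), array([169.9,  88.3]), 80.7)
bar 813 (array([494.1, 222. ]), array([ 51.4, 105.5]), 27.8) [0.48474177 0.24066593 0.06207087]
lever 0.97 [193.3, 16.9, 17.9, 93.9] 1296 (array([622.9, 308.6]), array([ 18.4, 105.8]), 80.3) [0.02618435 0.03944788 0.05319341]
lev [0.61981371 0.30766918 0.03935558] [-0.94495287  0.18394426 -0.27060781] (array([618.2, 307.6]), array([18.1, 97. ]), 78.0) 0.05607803142233597
file 0.71 [181.9, 0.0, 206.8, 227.8] 29377 (array([541. , 230.2]), array([233.9, 274.6]), 79.9) [0.00129695 0.00423677 0.04915382]
plate (array([513.5, 303.7]), array([362.9, 772.9]), 5.5)
```

View pics/w3.png

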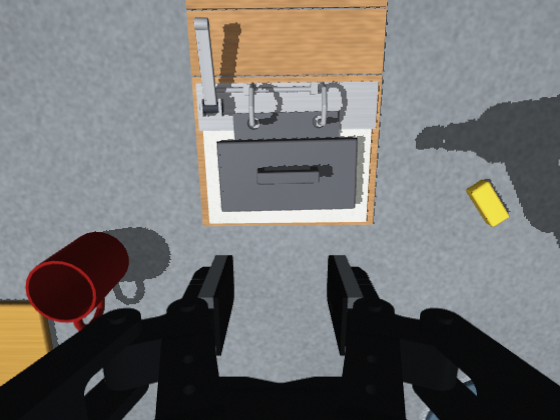

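The wrist view shows the lever from (203,20) to (212,108), the case lid at (218–356,138–211) and its bar at (288,175). The lid measures 170 x 88 mm, as given. The lever line and bar agree with the file frame within about 1 mm: yaw -10.8°, lever_grip about (0.6416, 0.3035, 0.040). Moving to it.

Request:
{"name": "move_arm", "arguments": {
  "deltas": [
    {"tx":0.0205,"ty":0.0078,"tz":-0.03,"ax":0,"ay":0,"az":0,"gripper":0.04},
    {"tx":0.0205,"ty":0.0078,"tz":-0.03,"ax":0,"ay":0,"az":0,"gripper":0.04},
    {"tx":0.0205,"ty":0.0078,"tz":-0.03,"ax":0,"ay":0,"az":0,"gripper":0.04},
    {"tx":0.0205,"ty":0.0078,"tz":-0.03,"ax":0,"ay":0,"az":0,"gripper":0.04},
    {"tx":0.0205,"ty":0.0078,"tz":-0.03,"ax":0,"ay":0,"az":0,"gripper":0.04},
    {"tx":0.0205,"ty":0.0078,"tz":-0.03,"ax":0,"ay":0,"az":0,"gripper":0.04},
    {"tx":0.0205,"ty":0.0078,"tz":-0.03,"ax":0,"ay":0,"az":0,"gripper":0.04},
    {"tx":0,"ty":0,"tz":-0.024,"ax":0,"ay":0,"az":0,"gripper":0.04},
    {"tx":0,"ty":0,"tz":-0.024,"ax":0,"ay":0,"az":0,"gripper":0.04},
    {"tx":0,"ty":0,"tz":-0.024,"ax":0,"ay":0,"az":0,"gripper":0.04},
    {"tx":0,"ty":0,"tz":-0.022,"ax":0,"ay":0,"az":0,"gripper":0.04},
    {"tx":0,"ty":0,"tz":0,"ax":0,"ay":0,"az":0,"gripper":0.04}
  ]
}}

```text
t: 5.92
tool_pos: [0.6392, 0.3021, 0.0206]
eef_rot: [0.001, 0.995, -0.095, -0.002]
force: [-0.1, 0.5, -0.6]
finger_gap: 0.466
gripper_force: 0.0
```

Request:
{"name": "move_arm", "arguments": {
  "deltas": [
    {"tx":0,"ty":0,"tz":0,"ax":0,"ay":0,"az":0,"gripper":0.01},
    {"tx":0,"ty":0,"tz":0,"ax":0,"ay":0,"az":0,"gripper":0.01},
    {"tx":0,"ty":0,"tz":0,"ax":0,"ay":0,"az":0,"gripper":0.005},
    {"tx":0,"ty":0,"tz":0,"ax":0,"ay":0,"az":0,"gripper":0.005},
    {"tx":0,"ty":0,"tz":0,"ax":0,"ay":0,"az":0,"gripper":0.005},
    {"tx":0,"ty":0,"tz":0,"ax":0,"ay":0,"az":0,"gripper":0.005}
  ],
  "force": 25
}}

```text
t: 6.68
tool_pos: [0.6422, 0.3051, 0.0251]
eef_rot: [-0.002, 0.996, -0.095, 0.002]
force: [1.4, 7.6, -3.0]
finger_gap: 0.157
gripper_force: 28.3
```

Request:
{"name": "move_arm", "arguments": {
  "deltas": [
    {"tx":-0.0026,"ty":0.0005,"tz":0.0077,"ax":0,"ay":0,"az":0,"gripper":0.005},
    {"tx":-0.0033,"ty":0.0006,"tz":0.0074,"ax":0,"ay":0,"az":0,"gripper":0.005},
    {"tx":-0.0043,"ty":0.0008,"tz":0.0069,"ax":0,"ay":0,"az":0,"gripper":0.005},
    {"tx":-0.005,"ty":0.001,"tz":0.0063,"ax":0,"ay":0,"az":0,"gripper":0.005},
    {"tx":-0.0057,"ty":0.0011,"tz":0.0057,"ax":0,"ay":0,"az":0,"gripper":0.005},
    {"tx":0,"ty":0,"tz":0,"ax":0,"ay":0,"az":0,"gripper":0.005}
  ]
}}

```text
t: 7.42
tool_pos: [0.6203, 0.309, 0.0585]
eef_rot: [-0.002, 0.996, -0.094, 0.001]
force: [0.0, 7.9, -3.6]
finger_gap: 0.154
gripper_force: 28.5
```

Request:
{"name": "move_arm", "arguments": {
  "deltas": [
    {"tx":-0.0064,"ty":0.0012,"tz":0.005,"ax":0,"ay":0,"az":0,"gripper":0.005},
    {"tx":-0.007,"ty":0.0013,"tz":0.0041,"ax":0,"ay":0,"az":0,"gripper":0.005},
    {"tx":-0.0073,"ty":0.0014,"tz":0.0033,"ax":0,"ay":0,"az":0,"gripper":0.005},
    {"tx":-0.0077,"ty":0.0015,"tz":0.0023,"ax":0,"ay":0,"az":0,"gripper":0.005},
    {"tx":-0.008,"ty":0.0015,"tz":0.0014,"ax":0,"ay":0,"az":0,"gripper":0.005},
    {"tx":-0.004,"ty":0.0008,"tz":0.0002,"ax":0,"ay":0,"az":0,"gripper":0.005},
    {"tx":0,"ty":0,"tz":0,"ax":0,"ay":0,"az":0,"gripper":0.005}
  ]
}}

```text
t: 8.3
tool_pos: [0.5822, 0.316, 0.076]
eef_rot: [-0.002, 0.996, -0.095, 0.004]
force: [5.0, 4.7, -2.9]
finger_gap: 0.155
gripper_force: 29.1
```

Request:
{"name": "move_arm", "arguments": {
  "deltas": [
    {"tx":0,"ty":0,"tz":0,"ax":0,"ay":0,"az":0,"gripper":0.045},
    {"tx":0,"ty":0,"tz":0,"ax":0,"ay":0,"az":0,"gripper":0.045},
    {"tx":0,"ty":0,"tz":0,"ax":0,"ay":0,"az":0,"gripper":0.045},
    {"tx":0,"ty":0,"tz":0.02,"ax":0,"ay":0,"az":0,"gripper":0.045},
    {"tx":0,"ty":0,"tz":0.035,"ax":0,"ay":0,"az":0,"gripper":0.045},
    {"tx":0,"ty":0,"tz":0.035,"ax":0,"ay":0,"az":0,"gripper":0.045},
    {"tx":0,"ty":0,"tz":0.035,"ax":0,"ay":0,"az":0,"gripper":0.045},
    {"tx":0,"ty":0,"tz":0.035,"ax":0,"ay":0,"az":0,"gripper":0.045},
    {"tx":0,"ty":0,"tz":0.035,"ax":0,"ay":0,"az":0,"gripper":0.045},
    {"tx":-0.04,"ty":-0.015,"tz":0.02,"ax":0,"ay":0,"az":0,"gripper":0.045},
    {"tx":-0.04,"ty":-0.015,"tz":0.02,"ax":0,"ay":0,"az":0,"gripper":0.045},
    {"tx":0,"ty":0,"tz":0,"ax":0,"ay":0,"az":0,"gripper":0.045}
  ]
}}

```text
t: 9.8
tool_pos: [0.4989, 0.2843, 0.3127]
eef_rot: [-0.001, 0.995, -0.095, 0.003]
force: [0.5, -0.3, 0.1]
finger_gap: 0.526
gripper_force: 0.0
```

Run:
```python
from h import *
print(manip.read_state()['tool_pos'])
c=manip.camera('wrist')
for o in ['case','lever']:
  for d in manip.cut_out(c,o)[:1]:
    p,u,v=pts(c,d['mask']); print(o,d['p'],d['extent'],rect(p),np.percentile(p[:,2],[2,50,98]))
    if o=='case':
        q=p[(p[:,2]>.024)&(p[:,2]<.036)]; print('lid',len(q),rect(q)); q=p[(p[:,2]>.056)&(p[:,2]<.068)]; print('bar',len(q),np.median(q,0),rect(q))
cv2.imwrite('pics/w4.png',c['frame'][:,:,::-1])
```

```text
[0.49891376 0.28428052 0.31273661]
case 0.81 [244.5, 106.6, 147.4, 105.7] (array([493.9, 237.2]), array([178.1, 127.2]), 76.8) [0.01120521 0.03008806 0.06253711]
lid 9253 (array([478.8, 241.8]), array([170.3,  88.7]), 80.6)
bar 846 [0.48451897 0.24050658 0.06211175] (array([483.7, 240.6]), array([70.9, 14.4]), 80.7)
lever 0.86 [221.7, 75.6, 24.3, 32.4] (array([591. , 318.4]), array([32.6, 39.3]), 79.1) [0.0128189  0.08526079 0.11533331]
```

View pics/w4.png

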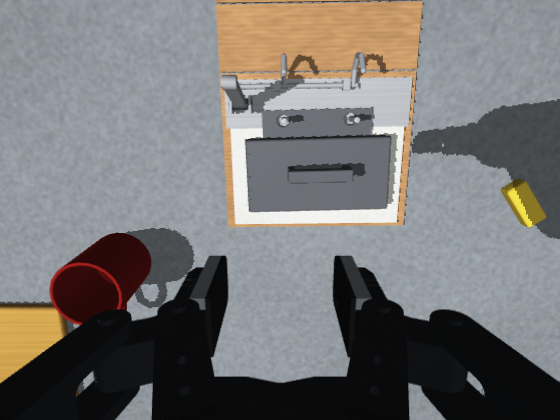

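The lever is up with its tip at z 0.115 (230,90), the arches have swung off the posts at (285,65) and (357,65), and the case hasn't moved. The bar is at (0.484, 0.2406).

Request:
{"name": "move_arm", "arguments": {
  "deltas": [
    {"tx":-0.0015,"ty":-0.0044,"tz":-0.013,"ax":0,"ay":0,"az":9.1,"gripper":0.045},
    {"tx":-0.0015,"ty":-0.0044,"tz":-0.013,"ax":0,"ay":0,"az":9.1,"gripper":0.045},
    {"tx":-0.0015,"ty":-0.0044,"tz":-0.013,"ax":0,"ay":0,"az":9.1,"gripper":0.045},
    {"tx":-0.0015,"ty":-0.0044,"tz":-0.013,"ax":0,"ay":0,"az":9.1,"gripper":0.045},
    {"tx":-0.0015,"ty":-0.0044,"tz":-0.013,"ax":0,"ay":0,"az":9.1,"gripper":0.045},
    {"tx":-0.0015,"ty":-0.0044,"tz":-0.013,"ax":0,"ay":0,"az":9.1,"gripper":0.045},
    {"tx":-0.0015,"ty":-0.0044,"tz":-0.013,"ax":0,"ay":0,"az":9.1,"gripper":0.045},
    {"tx":-0.0015,"ty":-0.0044,"tz":-0.013,"ax":0,"ay":0,"az":9.1,"gripper":0.045},
    {"tx":-0.0015,"ty":-0.0044,"tz":-0.013,"ax":0,"ay":0,"az":9.1,"gripper":0.045},
    {"tx":-0.0015,"ty":-0.0044,"tz":-0.013,"ax":0,"ay":0,"az":9.1,"gripper":0.045},
    {"tx":0,"ty":0,"tz":0,"ax":0,"ay":0,"az":0,"gripper":0.045}
  ]
}}

```text
t: 11.32
tool_pos: [0.4842, 0.2399, 0.1767]
eef_rot: [-0.001, 0.766, 0.642, -0.002]
force: [0.1, -0.3, 1.0]
finger_gap: 0.529
gripper_force: 0.0
```

Request:
{"name": "move_arm", "arguments": {
  "deltas": [
    {"tx":0,"ty":0,"tz":-0.03,"ax":0,"ay":0,"az":0.5,"gripper":0.045},
    {"tx":0,"ty":0,"tz":-0.03,"ax":0,"ay":0,"az":0,"gripper":0.045},
    {"tx":0,"ty":0,"tz":-0.03,"ax":0,"ay":0,"az":0,"gripper":0.045},
    {"tx":0,"ty":0,"tz":-0.025,"ax":0,"ay":0,"az":0,"gripper":0.045},
    {"tx":0,"ty":0,"tz":-0.015,"ax":0,"ay":0,"az":0,"gripper":0.045},
    {"tx":0,"ty":0,"tz":-0.01,"ax":0,"ay":0,"az":0,"gripper":0.045},
    {"tx":0,"ty":0,"tz":0,"ax":0,"ay":0,"az":0,"gripper":0.045}
  ]
}}

```text
t: 12.2
tool_pos: [0.4848, 0.2404, 0.0384]
eef_rot: [-0.0, 0.763, 0.647, -0.0]
force: [0.9, 0.2, -0.1]
finger_gap: 0.529
gripper_force: 0.0
```

Request:
{"name": "move_arm", "arguments": {
  "deltas": [
    {"tx":0,"ty":0,"tz":0,"ax":0,"ay":0,"az":0,"gripper":0.005},
    {"tx":0,"ty":0,"tz":0,"ax":0,"ay":0,"az":0,"gripper":0.005},
    {"tx":0,"ty":0,"tz":0,"ax":0,"ay":0,"az":0,"gripper":0.005},
    {"tx":0,"ty":0,"tz":0,"ax":0,"ay":0,"az":0,"gripper":0.005},
    {"tx":0,"ty":0,"tz":0,"ax":0,"ay":0,"az":0,"gripper":0.005},
    {"tx":0,"ty":0,"tz":0,"ax":0,"ay":0,"az":0,"gripper":0.005}
  ],
  "force": 50
}}

```text
t: 12.95
tool_pos: [0.4856, 0.2406, 0.0397]
eef_rot: [0.0, 0.763, 0.647, 0.001]
force: [-1.6, 0.5, 5.8]
finger_gap: 0.153
gripper_force: 51.0
```

Request:
{"name": "move_arm", "arguments": {
  "deltas": [
    {"tx":0,"ty":0,"tz":0.008,"ax":0,"ay":0,"az":0,"gripper":0.005},
    {"tx":0,"ty":0,"tz":0.01,"ax":0,"ay":0,"az":0,"gripper":0.005},
    {"tx":0,"ty":0,"tz":0.01,"ax":0,"ay":0,"az":0,"gripper":0.005},
    {"tx":0,"ty":0,"tz":0.012,"ax":0,"ay":0,"az":0,"gripper":0.005},
    {"tx":0,"ty":0,"tz":0.015,"ax":0,"ay":0,"az":0,"gripper":0.005},
    {"tx":0,"ty":0,"tz":0.02,"ax":0,"ay":0,"az":0,"gripper":0.005},
    {"tx":0,"ty":0,"tz":0.02,"ax":0,"ay":0,"az":0,"gripper":0.005},
    {"tx":0,"ty":0,"tz":0.02,"ax":0,"ay":0,"az":0,"gripper":0.005},
    {"tx":0,"ty":0,"tz":0.02,"ax":0,"ay":0,"az":0,"gripper":0.005},
    {"tx":0,"ty":0,"tz":0.02,"ax":0,"ay":0,"az":0,"gripper":0.005},
    {"tx":0,"ty":0,"tz":0.015,"ax":0,"ay":0,"az":0,"gripper":0.005},
    {"tx":0,"ty":0,"tz":0,"ax":0,"ay":0,"az":0,"gripper":0.005}
  ]
}}

```text
t: 14.45
tool_pos: [0.4855, 0.2405, 0.2103]
eef_rot: [0.001, 0.763, 0.647, 0.001]
force: [-0.2, -0.3, -1.9]
finger_gap: 0.147
gripper_force: 50.0
```

Request:
{"name": "move_arm", "arguments": {
  "deltas": [
    {"tx":0.005,"ty":-0.03,"tz":0,"ax":0,"ay":0,"az":-6,"gripper":0.005},
    {"tx":0.005,"ty":-0.037,"tz":0,"ax":0,"ay":0,"az":-8,"gripper":0.005},
    {"tx":0.005,"ty":-0.04,"tz":0,"ax":0,"ay":0,"az":-8,"gripper":0.005},
    {"tx":0.005,"ty":-0.04,"tz":0,"ax":0,"ay":0,"az":-8,"gripper":0.005},
    {"tx":0.005,"ty":-0.04,"tz":0,"ax":0,"ay":0,"az":-8,"gripper":0.005},
    {"tx":0.005,"ty":-0.04,"tz":0,"ax":0,"ay":0,"az":-8,"gripper":0.005},
    {"tx":0.005,"ty":-0.04,"tz":0,"ax":0,"ay":0,"az":-8,"gripper":0.005},
    {"tx":0.005,"ty":-0.04,"tz":0,"ax":0,"ay":0,"az":-8,"gripper":0.005},
    {"tx":0.005,"ty":-0.04,"tz":0,"ax":0,"ay":0,"az":-8,"gripper":0.005},
    {"tx":0.006,"ty":-0.04,"tz":0,"ax":0,"ay":0,"az":-8,"gripper":0.005},
    {"tx":0.006,"ty":-0.037,"tz":0,"ax":0,"ay":0,"az":-8,"gripper":0.005},
    {"tx":0.005,"ty":-0.02,"tz":0,"ax":0,"ay":0,"az":-5.4,"gripper":0.005}
  ]
}}

```text
t: 15.95
tool_pos: [0.5462, -0.2052, 0.2073]
eef_rot: [-0.0, 0.995, -0.097, -0.001]
force: [-0.5, -1.0, -1.8]
finger_gap: 0.155
gripper_force: 50.0
```

Request:
{"name": "move_arm", "arguments": {
  "deltas": [
    {"tx":0,"ty":0,"tz":-0.02,"ax":0,"ay":0,"az":0,"gripper":0.005},
    {"tx":0,"ty":0,"tz":-0.03,"ax":0,"ay":0,"az":0,"gripper":0.005},
    {"tx":0,"ty":0,"tz":-0.03,"ax":0,"ay":0,"az":0,"gripper":0.005},
    {"tx":0,"ty":0,"tz":-0.02,"ax":0,"ay":0,"az":0,"gripper":0.005},
    {"tx":0,"ty":0,"tz":0,"ax":0,"ay":0,"az":0,"gripper":0.005}
  ]
}}

```text
t: 16.58
tool_pos: [0.5451, -0.202, 0.1059]
eef_rot: [-0.001, 0.996, -0.093, -0.002]
force: [0.1, -0.2, -1.5]
finger_gap: 0.151
gripper_force: 49.9
```

Run:
```python
from h import *
for n in ['scene','wrist']:
  c=manip.camera(n)
  for o in ['case','tray']:
   for d in manip.cut_out(c,o)[:1]:
    p,u,v=pts(c,d['mask']); print(n,o,d['p'],d['extent'],rect(p),np.percentile(p[:,2],[2,50,98]))
    if o=='case':
        h=np.percentile(p[:,2],50); q=p[abs(p[:,2]-h)<.005]; print('lid',h,rect(q))
  cv2.imwrite(f'pics/p_{n}.png',c['frame'][:,:,::-1])
a=cv2.imread('pics/p_scene.png')[150:350,100:340]; b=cv2.imread('pics/p_wrist.png')
cv2.imwrite('pics/p.png',np.hstack([cv2.resize(a,(400,300)),cv2.resize(b,(400,300))]))
```

```text
scene case 0.83 [164.9, 199.7, 48.6, 53.2] (array([ 533.2, -217.2]), array([131.1, 200.2]), 79.4) [0.07387725 0.09524083 0.12909755]
lid 0.09524083103440434 (array([ 553. , -199.2]), array([ 88.2, 167.9]), 79.4)
scene tray 0.65 [152.8, 207.3, 69.3, 76.4] (array([ 548.4, -219. ]), array([171.8, 243.5]), 79.7) [0.00116647 0.00636525 0.03192422]
wrist case 0.77 [158.1, 58.3, 277.1, 325.7] (array([ 550.3, -218.7]), array([187.1, 181.9]), 79.1) [0.08153365 0.10029244 0.13277306]
lid 0.10029243706834415 (array([ 558.4, -202.1]), array([ 88.7, 152.8]), 79.3)
wrist tray 0.55 [155.7, 10.6, 290.1, 291.9] (array([ 572.3, -220.9]), array([181.6, 198.8]), 78.3) [0.00390329 0.00615039 0.03139848]
```

View pics/p.png

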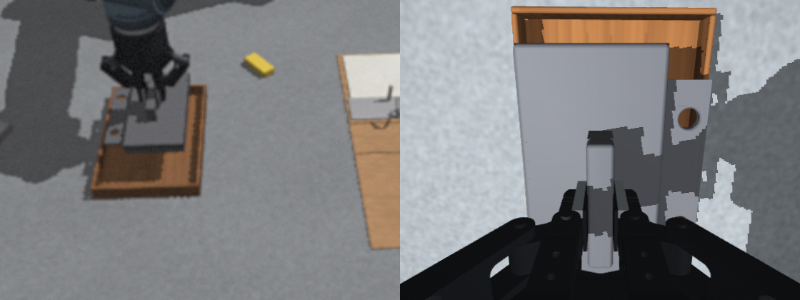

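The case hangs level over the tray in the wrist view: tray rim at (513,10)–(716,10), lid edge from (514,45), and one hole at (690,117) over the floor inside the wall. Lid centre is within 5 mm of the target, with about 15 mm of margin on each side.

Request:
{"name": "move_arm", "arguments": {
  "deltas": [
    {"tx":0,"ty":0,"tz":-0.015,"ax":0,"ay":0,"az":0,"gripper":0.005},
    {"tx":0,"ty":0,"tz":-0.015,"ax":0,"ay":0,"az":0,"gripper":0.005},
    {"tx":0,"ty":0,"tz":-0.012,"ax":0,"ay":0,"az":0,"gripper":0.005},
    {"tx":0,"ty":0,"tz":-0.01,"ax":0,"ay":0,"az":0,"gripper":0.005},
    {"tx":0,"ty":0,"tz":-0.006,"ax":0,"ay":0,"az":0,"gripper":0.005},
    {"tx":0,"ty":0,"tz":-0.004,"ax":0,"ay":0,"az":0,"gripper":0.005},
    {"tx":0,"ty":0,"tz":-0.002,"ax":0,"ay":0,"az":0,"gripper":0.005},
    {"tx":0,"ty":0,"tz":0,"ax":0,"ay":0,"az":0,"gripper":0.005}
  ]
}}

```text
t: 17.88
tool_pos: [0.5468, -0.2038, 0.0448]
eef_rot: [0.0, 0.996, -0.094, 0.0]
force: [-0.3, 0.2, -2.0]
finger_gap: 0.151
gripper_force: 50.0
```

Request:
{"name": "move_arm", "arguments": {
  "deltas": [
    {"tx":0,"ty":0,"tz":-0.0015,"ax":0,"ay":0,"az":0,"gripper":0.005},
    {"tx":0,"ty":0,"tz":0,"ax":0,"ay":0,"az":0,"gripper":0.005}
  ]
}}

```text
t: 18.12
tool_pos: [0.5467, -0.2037, 0.0432]
eef_rot: [0.0, 0.996, -0.094, 0.0]
force: [-0.2, -0.1, -2.0]
finger_gap: 0.152
gripper_force: 50.0
```

Request:
{"name": "move_arm", "arguments": {
  "deltas": [
    {"tx":0,"ty":0,"tz":-0.0015,"ax":0,"ay":0,"az":0,"gripper":0.005},
    {"tx":0,"ty":0,"tz":-0.0015,"ax":0,"ay":0,"az":0,"gripper":0.005},
    {"tx":0,"ty":0,"tz":-0.001,"ax":0,"ay":0,"az":0,"gripper":0.005},
    {"tx":0,"ty":0,"tz":0,"ax":0,"ay":0,"az":0,"gripper":0.005}
  ]
}}

```text
t: 18.62
tool_pos: [0.5466, -0.2036, 0.0389]
eef_rot: [-0.0, 0.996, -0.094, -0.0]
force: [-0.0, -0.4, -0.7]
finger_gap: 0.151
gripper_force: 50.0
```

Request:
{"name": "move_arm", "arguments": {
  "deltas": [
    {"tx":0,"ty":0,"tz":-0.001,"ax":0,"ay":0,"az":0,"gripper":0.005},
    {"tx":0,"ty":0,"tz":0,"ax":0,"ay":0,"az":0,"gripper":0.005}
  ]
}}

```text
t: 18.88
tool_pos: [0.5468, -0.2038, 0.0387]
eef_rot: [0.0, 0.996, -0.094, -0.0]
force: [-2.9, 1.5, 4.5]
finger_gap: 0.151
gripper_force: 50.8
```

Request:
{"name": "move_arm", "arguments": {
  "deltas": [
    {"tx":0,"ty":0,"tz":0,"ax":0,"ay":0,"az":0,"gripper":0.045},
    {"tx":0,"ty":0,"tz":0,"ax":0,"ay":0,"az":0,"gripper":0.045},
    {"tx":0,"ty":0,"tz":0,"ax":0,"ay":0,"az":0,"gripper":0.045},
    {"tx":0,"ty":0,"tz":0,"ax":0,"ay":0,"az":0,"gripper":0.045},
    {"tx":0,"ty":0,"tz":0.01,"ax":0,"ay":0,"az":0,"gripper":0.045},
    {"tx":0,"ty":0,"tz":0.02,"ax":0,"ay":0,"az":0,"gripper":0.045},
    {"tx":0,"ty":0,"tz":0.04,"ax":0,"ay":0,"az":0,"gripper":0.045},
    {"tx":0,"ty":0,"tz":0.045,"ax":0,"ay":0,"az":0,"gripper":0.045},
    {"tx":0,"ty":0,"tz":0.045,"ax":0,"ay":0,"az":0,"gripper":0.045},
    {"tx":-0.02,"ty":0.02,"tz":0.04,"ax":0,"ay":0,"az":0,"gripper":0.045},
    {"tx":-0.02,"ty":0.02,"tz":0.03,"ax":0,"ay":0,"az":0,"gripper":0.045},
    {"tx":0,"ty":0,"tz":0.01,"ax":0,"ay":0,"az":0,"gripper":0.045}
  ]
}}

```text
t: 20.38
tool_pos: [0.507, -0.1633, 0.2823]
eef_rot: [0.001, 0.996, -0.094, 0.003]
force: [0.5, -0.1, 0.5]
finger_gap: 0.526
gripper_force: 0.0
```

Run:
```python
from h import *
s=manip.read_state(); print(s['tool_pos'],s['t'])
c=manip.camera('wrist')
for o in ['case']:
  for d in manip.cut_out(c,o)[:1]:
    p,u,v=pts(c,d['mask']); print(o,d['p'],d['extent'],rect(p))
    q=p[abs(p[:,2]-.029)<.005]; A=np.c_[q[:,:2],np.ones(len(q))]; print('lid',len(q),rect(q),q[:,2].mean(),np.linalg.lstsq(A,q[:,2],rcond=None)[0])
cv2.imwrite('pics/w6.png',c['frame'][:,:,::-1])
```

```text
[ 0.50702878 -0.16328207  0.28228066] 20.375
case 0.76 [263.3, 36.1, 111.5, 165.9] (array([ 547.7, -217. ]), array([123.4, 175. ]), 79.0)
lid 12208 (array([ 549.3, -200.9]), array([ 88.2, 168.9]), 79.2) 0.02929500366385376 [ 0.00032628 -0.00123225  0.02886604]
```

View pics/w6.png

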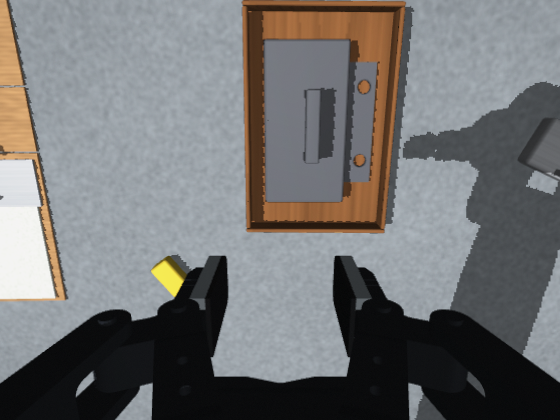

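The case lies flat in the tray: lid level at z 0.029, spanning (264–350, 40–202), clear of all the walls. Back to the lever.

Request:
{"name": "move_arm", "arguments": {
  "deltas": [
    {"tx":0.006,"ty":0.035,"tz":-0.008,"ax":0,"ay":0,"az":0,"gripper":0.04},
    {"tx":0.007,"ty":0.043,"tz":-0.009,"ax":0,"ay":0,"az":0,"gripper":0.04},
    {"tx":0.007,"ty":0.043,"tz":-0.009,"ax":0,"ay":0,"az":0,"gripper":0.04},
    {"tx":0.007,"ty":0.043,"tz":-0.009,"ax":0,"ay":0,"az":0,"gripper":0.04},
    {"tx":0.007,"ty":0.043,"tz":-0.009,"ax":0,"ay":0,"az":0,"gripper":0.04},
    {"tx":0.007,"ty":0.043,"tz":-0.009,"ax":0,"ay":0,"az":0,"gripper":0.04},
    {"tx":0.007,"ty":0.043,"tz":-0.009,"ax":0,"ay":0,"az":0,"gripper":0.04},
    {"tx":0.007,"ty":0.043,"tz":-0.009,"ax":0,"ay":0,"az":0,"gripper":0.04},
    {"tx":0.007,"ty":0.043,"tz":-0.009,"ax":0,"ay":0,"az":0,"gripper":0.04},
    {"tx":0.007,"ty":0.043,"tz":-0.009,"ax":0,"ay":0,"az":0,"gripper":0.04},
    {"tx":0.0065,"ty":0.057,"tz":-0.008,"ax":0,"ay":0,"az":0,"gripper":0.04},
    {"tx":0,"ty":0,"tz":0,"ax":0,"ay":0,"az":0,"gripper":0.04}
  ]
}}

```text
t: 21.98
tool_pos: [0.5813, 0.3178, 0.1778]
eef_rot: [0.001, 0.996, -0.092, -0.002]
force: [-0.2, -0.1, -0.5]
finger_gap: 0.474
gripper_force: 0.0
```

Request:
{"name": "move_arm", "arguments": {
  "deltas": [
    {"tx":0.001,"ty":-0.001,"tz":-0.025,"ax":0,"ay":0,"az":0,"gripper":0.04},
    {"tx":0,"ty":0,"tz":-0.025,"ax":0,"ay":0,"az":0,"gripper":0.04},
    {"tx":0,"ty":0,"tz":-0.025,"ax":0,"ay":0,"az":0,"gripper":0.04},
    {"tx":0,"ty":0,"tz":-0.017,"ax":0,"ay":0,"az":0,"gripper":0.04},
    {"tx":0,"ty":0,"tz":-0.01,"ax":0,"ay":0,"az":0,"gripper":0.04},
    {"tx":0,"ty":0,"tz":0,"ax":0,"ay":0,"az":0,"gripper":0.04}
  ]
}}

```text
t: 22.72
tool_pos: [0.583, 0.3139, 0.0784]
eef_rot: [0.0, 0.996, -0.094, -0.001]
force: [0.2, 0.9, 0.1]
finger_gap: 0.469
gripper_force: 0.0
```

Request:
{"name": "move_arm", "arguments": {
  "deltas": [
    {"tx":0,"ty":0,"tz":0,"ax":0,"ay":0,"az":0,"gripper":0.005},
    {"tx":0,"ty":0,"tz":0,"ax":0,"ay":0,"az":0,"gripper":0.005},
    {"tx":0,"ty":0,"tz":0,"ax":0,"ay":0,"az":0,"gripper":0.005},
    {"tx":0,"ty":0,"tz":0,"ax":0,"ay":0,"az":0,"gripper":0.005},
    {"tx":0,"ty":0,"tz":0,"ax":0,"ay":0,"az":0,"gripper":0.005},
    {"tx":0,"ty":0,"tz":0,"ax":0,"ay":0,"az":0,"gripper":0.005}
  ],
  "force": 25
}}

```text
t: 23.48
tool_pos: [0.5842, 0.3156, 0.0805]
eef_rot: [-0.001, 0.996, -0.094, 0.002]
force: [1.8, 4.7, 0.7]
finger_gap: 0.155
gripper_force: 28.0
```

Request:
{"name": "move_arm", "arguments": {
  "deltas": [
    {"tx":0.008,"ty":-0.0015,"tz":-0.0014,"ax":0,"ay":0,"az":0,"gripper":0.005},
    {"tx":0.0077,"ty":-0.0015,"tz":-0.0023,"ax":0,"ay":0,"az":0,"gripper":0.005},
    {"tx":0.0073,"ty":-0.0014,"tz":-0.0033,"ax":0,"ay":0,"az":0,"gripper":0.005},
    {"tx":0.007,"ty":-0.0013,"tz":-0.0041,"ax":0,"ay":0,"az":0,"gripper":0.005},
    {"tx":0.0064,"ty":-0.0012,"tz":-0.005,"ax":0,"ay":0,"az":0,"gripper":0.005},
    {"tx":0.0057,"ty":-0.0011,"tz":-0.0057,"ax":0,"ay":0,"az":0,"gripper":0.005},
    {"tx":0,"ty":0,"tz":0,"ax":0,"ay":0,"az":0,"gripper":0.005}
  ]
}}

```text
t: 24.35
tool_pos: [0.6271, 0.3078, 0.0595]
eef_rot: [-0.002, 0.996, -0.094, 0.002]
force: [1.5, 6.4, 1.9]
finger_gap: 0.152
gripper_force: 28.6
```

Request:
{"name": "move_arm", "arguments": {
  "deltas": [
    {"tx":0.005,"ty":-0.001,"tz":-0.0063,"ax":0,"ay":0,"az":0,"gripper":0.005},
    {"tx":0.0043,"ty":-0.0008,"tz":-0.0069,"ax":0,"ay":0,"az":0,"gripper":0.005},
    {"tx":0.0033,"ty":-0.0006,"tz":-0.0074,"ax":0,"ay":0,"az":0,"gripper":0.005},
    {"tx":0.0026,"ty":-0.0005,"tz":-0.0077,"ax":0,"ay":0,"az":0,"gripper":0.005},
    {"tx":0,"ty":0,"tz":0,"ax":0,"ay":0,"az":0,"gripper":0.005}
  ]
}}

```text
t: 24.98
tool_pos: [0.6445, 0.3048, 0.0323]
eef_rot: [-0.002, 0.996, -0.094, 0.005]
force: [5.9, 3.9, 3.2]
finger_gap: 0.154
gripper_force: 27.7
```

Request:
{"name": "move_arm", "arguments": {
  "deltas": [
    {"tx":0.0005,"ty":0,"tz":-0.003,"ax":0,"ay":0,"az":0,"gripper":0.005},
    {"tx":0,"ty":0,"tz":-0.003,"ax":0,"ay":0,"az":0,"gripper":0.005},
    {"tx":0,"ty":0,"tz":-0.002,"ax":0,"ay":0,"az":0,"gripper":0.005},
    {"tx":0,"ty":0,"tz":0,"ax":0,"ay":0,"az":0,"gripper":0.005}
  ]
}}

```text
t: 25.48
tool_pos: [0.6463, 0.3045, 0.0256]
eef_rot: [-0.002, 0.996, -0.094, 0.006]
force: [8.6, 3.2, 4.7]
finger_gap: 0.16
gripper_force: 27.5
```

Request:
{"name": "move_arm", "arguments": {
  "deltas": [
    {"tx":0,"ty":0,"tz":-0.002,"ax":0,"ay":0,"az":0,"gripper":0.005},
    {"tx":0,"ty":0,"tz":-0.002,"ax":0,"ay":0,"az":0,"gripper":0.005},
    {"tx":0,"ty":0,"tz":0,"ax":0,"ay":0,"az":0,"gripper":0.005}
  ]
}}

```text
t: 25.85
tool_pos: [0.6466, 0.3045, 0.0236]
eef_rot: [-0.002, 0.996, -0.094, 0.006]
force: [2.3, 0.6, 15.1]
finger_gap: 0.155
gripper_force: 28.6
```

The force reached 15 N, so the lever is at its stop. Releasing and retreating to check.

Request:
{"name": "move_arm", "arguments": {
  "deltas": [
    {"tx":0,"ty":0,"tz":0,"ax":0,"ay":0,"az":0,"gripper":0.04},
    {"tx":0,"ty":0,"tz":0,"ax":0,"ay":0,"az":0,"gripper":0.04},
    {"tx":0,"ty":0,"tz":0,"ax":0,"ay":0,"az":0,"gripper":0.04},
    {"tx":0,"ty":0,"tz":0.01,"ax":0,"ay":0,"az":0,"gripper":0.04},
    {"tx":0,"ty":0,"tz":0.02,"ax":0,"ay":0,"az":0,"gripper":0.04},
    {"tx":0,"ty":0,"tz":0.04,"ax":0,"ay":0,"az":0,"gripper":0.04},
    {"tx":-0.025,"ty":-0.01,"tz":0.05,"ax":0,"ay":0,"az":0,"gripper":0.04},
    {"tx":-0.025,"ty":-0.01,"tz":0.05,"ax":0,"ay":0,"az":0,"gripper":0.04},
    {"tx":-0.025,"ty":-0.01,"tz":0.05,"ax":0,"ay":0,"az":0,"gripper":0.04},
    {"tx":-0.025,"ty":-0.01,"tz":0.05,"ax":0,"ay":0,"az":0,"gripper":0.04},
    {"tx":-0.025,"ty":-0.01,"tz":0.03,"ax":0,"ay":0,"az":0,"gripper":0.04},
    {"tx":0,"ty":0,"tz":0,"ax":0,"ay":0,"az":0,"gripper":0.04}
  ]
}}

```text
t: 27.35
tool_pos: [0.5164, 0.2536, 0.3226]
eef_rot: [-0.002, 0.996, -0.094, 0.004]
force: [0.6, -0.2, 0.1]
finger_gap: 0.47
gripper_force: 0.0
```

Run:
```python
from h import *
print(manip.read_state()['tool_pos'])
c=manip.camera('wrist')
for d in manip.cut_out(c,'lever')[:1]:
    p,u,v=pts(c,d['mask']); q=p[p[:,2]>.025]; A=q.mean(0); w=np.linalg.svd(q-A)[2][0]; print('lev',d['p'],A,w,rect(q),np.percentile(p[:,2],[2,50,98]))
b=c['frame'][:,:,::-1]; s=manip.camera('scene')['frame'][:,:,::-1]
cv2.imwrite('pics/f.png',np.hstack([cv2.resize(b[0:240],(400,300)),cv2.resize(s[120:360,120:440],(400,300))]))
```

```text
[0.51640338 0.25361407 0.32262384]
lev 0.95 [0.61965588 0.30787399 0.03836252] [-0.95133555  0.17349721 -0.25467507] (array([618.1, 307.4]), array([19.1, 95.4]), 79.3) [0.0038893  0.0376341  0.05120499]
```

View pics/f.png

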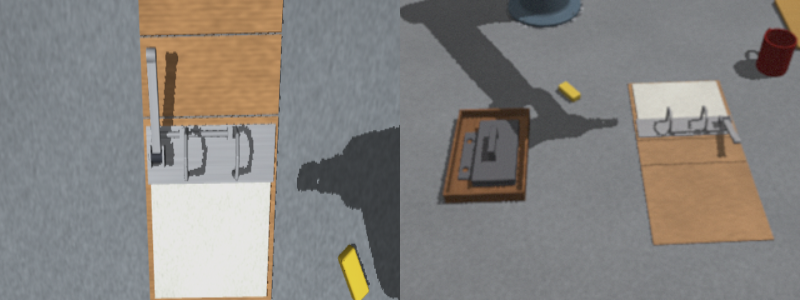

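The lever is down at (152,50)–(157,160) with a slope of 0.257 rad, matching the 0.26 down position. The arches are closed over the posts, the case is flat in the tray, and the eraser and mug are where they were.

```bash
python3 -c "
from plant import manip
print(manip.sign_off())"
```

```text
the job is handed in; nothing more can be done
None
```

The job is handed in at about 27 s: the pen case lies flat and right way up in the tray, the lever is fully down with the rings shut, and I saw no change in the other things on the desk.

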